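# Set out a carved jade altar set on its display mat

### The arm

A 6-joint arm with a two-finger parallel gripper is mounted at the origin on the work surface. World frame = base frame: x ahead of the robot, y to its left, z up, the work surface at z = 0. Lengths are in m, angles in rad, forces in N, time in s.
With the tool pointing down it reaches from about 0.25 to 0.775 m from the base axis. Payload 4 kg.
Tool frame: the origin (TCP) lies midway between the tips of the shut fingers; the grasp point (between the pads) lies grip_point_offset behind it (grip_point_offset is the distance from the TCP to the grasp point, in m); z points along the fingers, y is the line along which they close (so a half turn about z gives the same grasp; the last joint's range is limited). The gripper opens to 94 mm and grips with 3 to 60 N. Pads are 16 mm wide; open, the fingers measure 119 mm over their backs; the gripper's body (75 mm by 177 mm) begins 78 mm behind the grasp point.
Start: joints at [1.071, 0.087, 1.371, -0, 1.684, -0.103], TCP at [0.213, 0.507, 0.206] pointing down, gripper open.
Joint ranges: [-3.1, 3.1], [-0.76, 2.03], [0.27, 2.55], [-1.08, 4.22], [0.17, 2.65], [-2.57, 2.57]. Speed limits (rad/s): [2.79, 2.79, 3.14, 3.14, 3.14, 3.14].

### API

Orientations are given as [roll, pitch, yaw] about the fixed x, y, z axes, in that order (R = Rz(yaw) Ry(pitch) Rx(roll)).
In Python, from bench import * gives the robot as it stands. The module is installed in compiled form; this text tells all that it offers.
- The arm moves only by the tool apply_moves, never from a script. Its argument "commands" is a list of rows, each a list of 7 numbers: the turn, a rotation vector about the world's x, y, z in rad, then the shift along the world's x, y, z in m, then the opening in per cent of the stroke, from 0 (shut) to 100 (fully open). In form: [[ax, ay, az, x, y, z, jaw], ...]. A call has exactly 5 rows; each row is the pose to reach, as a shift and turn from the pose commanded when the call began; what a row does not reach only later rows make up. A row lasts 1/10 s, in which the tool goes at most 50 mm and 8.59 degrees, less where a joint would pass 70% of its speed; a pose out of reach is approached as far as the arm can. A call with a gripper value outside its range is refused whole. The fingers move at their own pace and stop on an object; the grip force is fixed at half the most. Time passes only in rows, so rows that repeat a pose let the fingers close, or fill a call up. It gives the time, the measured TCP pose, the force, the opening and the grip force at its end, in the units of the state.
- get_obs(): the state, without advancing time (a new reading comes with each control period).
- snapshot(name): name is "scene" or "top" or "wrist"; returns a dict with "pixels" (384x512x3 uint8, red, green, blue), "vertical_fov" (degrees; the focal length in pixels is half the picture's height over the tangent of half this angle, whatever the lens; pixels are square), "cx", "cy" (the principal point, pixels), "rvec" (rotation vector, rad) and "tvec" (3), from world to camera coordinates, as OpenCV has them. Camera axes: x right, y down, z forward; pixel columns grow to the right and rows downward; lengths in m; the calibration is good to about 2 mm. A picture is of the moment at which its call begins. There is no depth.
- close_job(): hands the job in; it is judged then, once.
Trained networks look in the newest picture that a camera, given by its name, has taken for a name from the list of things; names that differ only in an ending like _2 or _b are one class to them, and where a whole thing is asked for, a point or a joint stands for the part that bears it (a point fixed in the world has none). Each returns a list of dicts, best first, with "score" (0 to 1); they miss things now and then, are a little off and sometimes report something else, mostly with a low value. They report only what shows in the picture. A call takes as long as a camera call.
- masks_of(camera, query): "mask" (384x512 bool, what is visible of it) and "extent" ([left, top, right, bottom] in pixels, round what is visible of it).
- place_of(camera, query): "pixel" ([column, row] in pixels: a listed point, or the origin of a listed thing).
The state is a dict: "time": time; "joint_positions": joint angles; "qvel": joint speeds; "joint_torque": joint torques, N m; "tool_pos": TCP position; "ee_rot": TCP orientation; "wrist_force": force on the tool from outside, world axes, zero at the start; "wrist_torque": the same for the moment, N m; "width": finger opening in m; "finger_force": force on a finger pad.
Only numpy, scipy, OpenCV 4.12 (cv2) and the standard library are available. Lean on these libraries where they do the work, as an engineer would, in place of code of your own. Each camera call takes 0.05 s, during which the arm holds its last target. There are 200 camera calls.

### The job

The finished altar set has come from polishing in the wooden tray: set it out square to the dark stand on the blue mat, left and right being the robot's own. The jade burner goes on the middle of the stand with its two ears pointing left and right and its lid seated on top; on the mat, the vase goes to the left of the stand and the candlestick to the right, each 100 mm from the stand's centre and in line with it, and the red incense box goes 100 mm straight in front, on the robot's side. It is polished stone: set every piece down gently and upright, tip nothing over, and do not move the other things on the bench.

Things in the scene. Friction and masses are not known exactly. Their poses are not given: they have to be found in the camera images.
- burner_mid (a point): Incense burner: green jade bowl on three little feet, 62 mm across the belly (straight from 20 to 42 mm above its underside), 52 mm high, grey ash in its open 46 mm mouth, two loop ears out to 43 mm from its axis. Point: on its axis, 26 mm above its underside. z up; the ears lie along +y and -y, so grip the belly along x. Starts in the tray; about 0.28 kg.
- lid_knob (a point): The burner's lid: green dome 56 mm across, 41 mm high with its upright knob. Knob 18 mm across, 18 to 41 mm above the underside (dome below it; full width at 23 to 36). A tapered rebate underneath, 5 mm high, 36 mm across, drops into the burner's mouth; seated, this point is 51 mm above the burner's. Point: on its axis in the knob, 30 mm above the underside; z up. Starts in the tray; 0.09 kg.
- vase_mid (a point): Flower vase: green jade, round, 86 mm high, 46 mm across the belly at mid-height, 38 mm across the flared mouth (dark opening) and the foot. Point: on its axis, 43 mm above its underside; z up. Starts standing in the tray; about 0.24 kg.
- candlestick_mid (a point): Candlestick: green jade, round, 88 mm high with the brass spike on top; foot 48 mm across, knop 36 mm across from 34 to 50 mm above its underside, thin stem above and below, drip pan 32 mm across with a brass disc at 75 mm. Point: on its axis in the knop, 42 mm above its underside; z up. Starts standing in the tray; about 0.20 kg.
- incense_box_mid (a point): Incense box: closed round red agate box, 46 mm across, 28 mm high. Point: on its axis, 14 mm above its underside; z up. Starts in the tray (wooden, fixed, 270 by 310 mm, floor 6 mm and rim 18 mm above the bench, left or right of the robot); about 0.10 kg.
- stand_top (a point): Display stand: dark reddish hardwood, 76 mm (x) by 92 mm (y), 16 mm high, fixed on the blue mat, edges parallel to the mat's. Point: the middle of its top face, 16 mm above the mat. x points away from the robot to the back of the display, y to the robot's left along the row, z up.
- mat: Dark blue felt mat, 270 mm (x) by 340 mm (y), 4 mm thick, thin gold border line, fixed to the bench, on the other side from the tray. Origin: centre of its underside; axes parallel to the stand's.
- powder_jar: Bystander: closed round green jar with white cap, 56 mm across, 55 mm high, on the bench beyond the mat and tray; leave it alone. Origin: centre of its underside.
- point_block: Bystander: wooden block 50 by 110 by 30 mm with five upright carving points (65 mm high in all), beyond the mat and tray; leave it alone. Origin: centre of its underside.
- rough_stone: Bystander: rough grey-brown stone 60 mm across, 31 mm high, beyond the mat and tray; leave it alone. Origin: centre of its underside.

How it is judged:
By the outcome, as a careful person would: the job done as asked, in the order asked, and still so for the second after the job is handed in, with the robot touching nothing.
It also fails if it takes over 134 s, if anything falls off the work surface, if the arm or the gripper's body presses on something with over 40 N, if the wrist force passes 120 N, or if a joint passes its speed limit or range.

## Working session

There is one attempt and no reset: what is moved stays moved. The work goes in short steps, Python scripts to look and compute and a tool call to move; the robot and the scene stay as the last step left them, time stands still between calls to the robot, and variables do not carry over. Pictures are saved under pics/ and viewed, at most 14 in all, crops included, and the job is handed in when it is done.

Besides the shell and the picture viewer there is one more tool, called after "Call:" as a command line: name --pt "numbers of a row" for each row, then --argument value for the rest. apply_moves: Moves the arm, as the interface text tells. Its arguments: {"type":"object","properties":{"commands":{"type":"array"}},"required":["commands"]}

```bash
mkdir -p pics
cat > h.py <<'E'
from bench import *
import numpy as np, cv2
def cam(s):
    R=cv2.Rodrigues(np.array(s["rvec"],float))[0]; t=np.array(s["tvec"],float)
    f=s["pixels"].shape[0]/2/np.tan(np.radians(s["vertical_fov"])/2)
    return R,t,f,s["cx"],s["cy"]
def ray(c,p):
    R,t,f,cx,cy=c
    d=R.T@np.array([(p[0]-cx)/f,(p[1]-cy)/f,1]); return -R.T@t,d/np.linalg.norm(d)
def atz(c,p,z):
    o,d=ray(c,p); return o+d*(z-o[2])/d[2]
def tri(obs):
    A=np.zeros((3,3));b=np.zeros(3)
    for c,p in obs:
        o,d=ray(c,p);M=np.eye(3)-np.outer(d,d);A+=M;b+=M@o
    x=np.linalg.solve(A,b)
    return x,[np.linalg.norm((np.eye(3)-np.outer(ray(c,p)[1],ray(c,p)[1]))@(x-ray(c,p)[0])) for c,p in obs]
def proj(c,X):
    R,t,f,cx,cy=c; v=R@np.array(X)+t; return np.array([cx+f*v[0]/v[2],cy+f*v[1]/v[2]])
def save(s,n): cv2.imwrite(f"pics/{n}.png",s["pixels"][:,:,::-1])
E
python3 - <<'E'
from h import *
names="burner_mid lid_knob vase_mid candlestick_mid incense_box_mid stand_top mat powder_jar point_block rough_stone".split()
S={k:snapshot(k) for k in("scene","top","wrist")}
print(get_obs())
for k in S:save(S[k],k+"0")
cv2.imwrite("pics/both0.png",np.hstack([cv2.resize(S[k]["pixels"],(400,300))[:,:,::-1] for k in("scene","top")]))
for n in names:
    obs=[]
    for k in S:
        r=place_of(k,n)
        for q in r[:2]: print(n,k,np.round(q["pixel"],1),round(q["score"],2))
        if r and k!="wrist": obs.append((cam(S[k]),r[0]["pixel"]))
    if len(obs)==2: x,e=tri(obs); print("   ",x.round(4),np.round(e,4))
for k in S: print(k,(-cam(S[k])[0].T@cam(S[k])[1]).round(3))
try: print(grip_point_offset)
except Exception as e: print(e)
E
```

```text
{'time': 0.15, 'joint_positions': array([ 1.07092746e+00,  8.77993206e-02,  1.37185334e+00, -2.49083501e-05,
        1.68360153e+00, -1.03088653e-01]), 'qvel': array([-0.00028645, -0.00307013, -0.00397651, -0.00093499, -0.00174836,
       -0.00162083]), 'joint_torque': array([ 1.15234056e-03, -3.40640724e+01, -3.02794290e+01,  7.17370561e-02,
        3.04947712e-02, -1.02594065e-04]), 'tool_pos': array([0.21235945, 0.50691074, 0.20459263]), 'ee_rot': array([-3.13993739e+00, -1.46359370e-04,  2.74480953e+00]), 'wrist_force': array([-0.04635684,  0.50271189, -0.14731903]), 'wrist_torque': array([-0.0055178 , -0.01829184,  0.01591601]), 'finger_force': 0.0, 'width': 0.09352837443176731}
burner_mid scene [169.2 136.5] 0.76
burner_mid scene [200.  141.5] 0.24
burner_mid top [369.6 231.6] 0.97
    [ 0.4885 -0.2977  0.0446] [0.0015 0.0015]
lid_knob scene [207.7 176.6] 0.91
lid_knob top [312.7 197.2] 0.56
    [ 0.5862 -0.1434  0.0456] [0.0007 0.0007]
vase_mid scene [198.  142.4] 0.66
vase_mid scene [172.5 238.6] 0.3
vase_mid top [336.2 232.5] 0.54
    [ 0.4887 -0.2091  0.0519] [0.0062 0.0062
[... 156 characters left out ...]
 178.1] 0.61
incense_box_mid top [314.7 199.4] 0.71
incense_box_mid top [348.3 185.9] 0.49
    [ 0.6045 -0.1941  0.0367] [0.0501 0.0501]
stand_top top [192.4 212. ] 0.84
mat scene [349.7 207.6] 0.64
mat top [195.2 222.9] 0.87
    [0.5231 0.1912 0.0033] [0.0015 0.0015]
powder_jar scene [217.3 257.2] 0.59
powder_jar top [274.1 143.2] 0.68
    [ 0.7564 -0.0433 -0.0067] [0.0029 0.0029]
point_block scene [174.3 239.6] 0.61
point_block top [314.4 145.2] 0.84
    [ 0.7473 -0.1577 -0.0085] [0.0012 0.0012]
rough_stone scene [297.7 279.7] 0.94
rough_stone top [212.1 144.5] 0.88
    [0.7532 0.1384 0.0012] [0.0028 0.0028]
scene [1.265 0.234 0.83 ]
top [0.395 0.01  1.41 ]
wrist [0.14  0.538 0.384]
0.0188
```

View pics/top0.png

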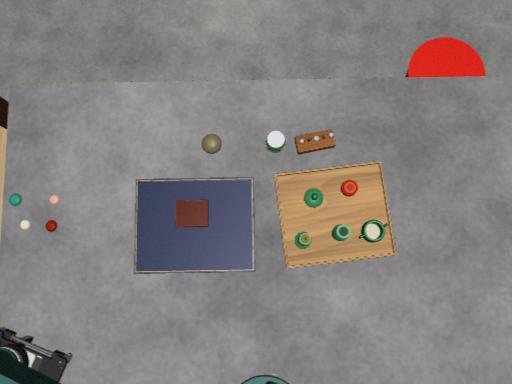

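View pics/scene0.png

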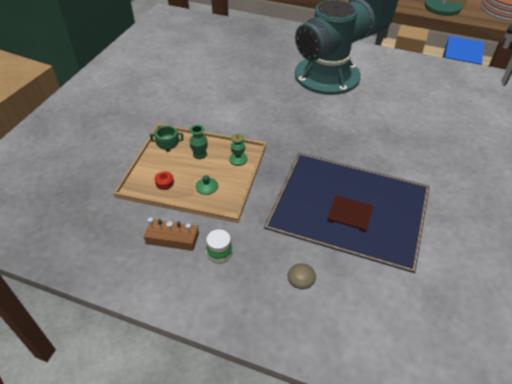

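The top view shows the mat at columns 135–255, with the stand at (192,213). The tray is on the right: candlestick (304,240), vase (342,232), burner (373,231), lid (314,198) and box (349,187). I'll take the stand and mat pose from the masks, plus the wrist camera geometry.

```bash
cat >> h.py <<'E'
def rect(k,q,z,c):
    m=masks_of(k,q)
    if not m: return None
    cs,_=cv2.findContours(m[0]["mask"].astype(np.uint8),0,2); cc=max(cs,key=cv2.contourArea)[:,0,:]
    P=np.array([atz(c,p,z)[:2] for p in cc])*1000
    (x,y),(w,h),a=cv2.minAreaRect(P.astype(np.float32))
    return np.round([x,y,w,h,a],1),round(m[0]["score"],2)
E
python3 - <<'E'
from h import *
s=snapshot("top");c=cam(s)
for q,z in(("mat",.004),("stand_top",.02),("burner_mid",.036),("lid_knob",.01),("vase_mid",.06),("candlestick_mid",.05),("incense_box_mid",.03),("powder_jar",.05),("point_block",.03)): print(q,rect("top",q,z,c))
s=snapshot("scene");c=cam(s)
for q,z in(("mat",.004),("stand_top",.02)): print(q,rect("scene",q,z,c))
w=snapshot("wrist");c=cam(w);print(w["vertical_fov"],w["cx"],w["cy"],"boresight",c[0][2],"img x",c[0][0])
E
```

```text
mat (array([519.4, 192.1, 273.2, 342.4,   0.7]), 0.77)
stand_top (array([548.8, 196.9,  91.8,  76.7,  89.1]), 0.84)
burner_mid (array([ 491.5, -307.8,   62.5,   62.8,   62.2]), 0.56)
lid_knob (array([ 590.1, -149. ,   52.3,   53.3,   43.8]), 0.81)
vase_mid (array([ 485.6, -216.4,   52. ,   46.3,   89.1]), 0.78)
candlestick_mid (array([ 467.5, -111.9,   43.9,   43.7,   89.1]), 0.52)
incense_box_mid (array([751. , -43.3,  54.4,  61.8,  88.9]), 0.63)
powder_jar (array([745.9, -42.5,  53.7,  60.9,  89. ]), 0.75)
point_block (array([ 749.8, -158.3,   58.1,  112.4,   11.9]), 0.94)
mat (array([5.167e+02, 1.921e+02, 2.762e+02, 3.435e+02, 3.000e-01]), 0.95)
stand_top (array([552.1, 198.1,  92.6,  85.9,  89.8]), 0.77)
59.88842140241401 250.0522268930993 194.3807982795606 boresight [ 0.24951572 -0.10276538 -0.96290248] img x [0.38643438 0.92231533 0.00170252]
```

Call:
apply_moves --pt "0 0 -0.13 0.034 -0.031 0.01 100" --pt "0 0 -0.26 0.068 -0.062 0.02 100" --pt "0 0 -0.39 0.102 -0.093 0.03 100" --pt "0 0 -0.52 0.136 -0.124 0.04 100" --pt "0 0 -0.65 0.17 -0.155 0.054 100"

```text
time: 2.85
tool_pos: [0.3834, 0.3508, 0.2595]
ee_rot: [-3.141, 0.0, 2.09]
wrist_force: [-0.0, -0.2, -0.4]
width: 0.094
finger_force: 0.0
```

Call:
apply_moves --pt "0 0 -0.13 0.034 -0.031 0 100" --pt "0 0 -0.26 0.068 -0.062 0 100" --pt "0 0 -0.39 0.102 -0.093 0 100" --pt "0 0 -0.52 0.136 -0.124 0 100" --pt "0 0 -0.525 0.166 -0.152 0 100"

```text
time: 3.35
tool_pos: [0.55, 0.1985, 0.2594]
ee_rot: [3.141, 0.0, 1.567]
wrist_force: [1.0, 1.0, 0.3]
width: 0.0938
finger_force: 0.0
```

Run:
```python
from h import *
s=snapshot("wrist");c=cam(s);save(s,"w1")
o=get_obs();print(o["tool_pos"],o["ee_rot"],o["time"])
for q,z in(("mat",.004),("stand_top",.02)):print(q,rect("wrist",q,z,c))
p=place_of("wrist","stand_top");print([(r["pixel"],r["score"],atz(c,r["pixel"],.02)) for r in p])
```

```text
[0.55389005 0.19364359 0.2582095 ] [3.13924824 0.00452007 1.56191085] 3.4
mat (array([519.2, 193.6, 340.9, 271.3,  89.9]), 0.69)
stand_top (array([549.5, 200.2,  91.4,  76. ,  89.8]), 0.9)
[([250.1, 164.6], 0.72, array([0.55050306, 0.20008123, 0.02      ]))]
```

View pics/w1.png

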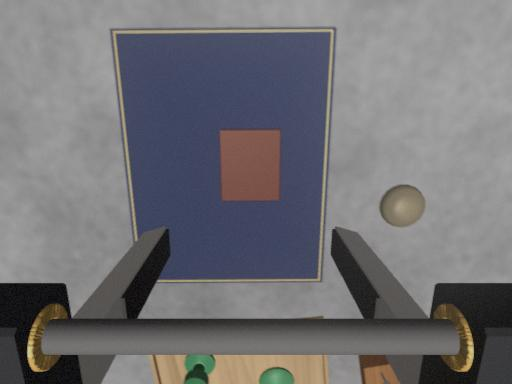

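The stand is at (0.550, 0.200), square to the world axes; in the picture it sits at about (250,165). Next I'll look over the tray.

Call:
apply_moves --pt "0 0 0 -0.005 -0.05 0 100" --pt "0 0 0 -0.01 -0.1 0 100" --pt "0 0 0 -0.015 -0.15 0 100" --pt "0 0 0 -0.02 -0.2 0 100" --pt "0 0 0 -0.025 -0.248 0 100"

```text
time: 4.05
tool_pos: [0.5227, -0.0476, 0.2602]
ee_rot: [3.14, -0.0, 1.573]
wrist_force: [0.3, -1.3, 0.1]
width: 0.0941
finger_force: 0.0
```

Call:
apply_moves --pt "0 0 0 -0.005 -0.05 0 100" --pt "0 0 0 -0.01 -0.1 0 100" --pt "0 0 0 -0.015 -0.15 0 100" --pt "0 0 0 -0.015 -0.19 0 100" --pt "0 0 0 -0.015 -0.202 0 100"

```text
time: 4.55
tool_pos: [0.508, -0.2516, 0.2593]
ee_rot: [-3.141, 0.001, 1.568]
wrist_force: [0.5, 0.6, 0.4]
width: 0.094
finger_force: 0.0
```

```bash
cat >> h.py <<'E'
H={"burner_mid":.032,"lid_knob":.036,"vase_mid":.049,"candlestick_mid":.048,"incense_box_mid":.02}
def look(name,names=list(H)):
    s=snapshot("wrist");c=cam(s);save(s,name)
    o=get_obs();print(o["tool_pos"].round(4),o["ee_rot"].round(4),o["time"])
    for n in names:
        for q in place_of("wrist",n)[:2]: print(n,np.round(q["pixel"],1),round(q["score"],2),atz(c,q["pixel"],H[n]).round(4))
    return s,c
E
python3 - <<'E'
from h import *
s,c=look("w2")
E
```

```text
[ 0.5082 -0.2517  0.2592] [-3.1412e+00  6.0000e-04  1.5675e+00] 4.6
burner_mid [234.1 212.7] 0.65 [ 0.4876 -0.3105  0.032 ]
lid_knob [320.1  77.2] 0.86 [ 0.5886 -0.1463  0.036 ]
vase_mid [227.8 137.7] 0.93 [ 0.4827 -0.2131  0.049 ]
candlestick_mid [214.   48.6] 0.8 [ 0.4697 -0.1175  0.048 ]
incense_box_mid [333.5 161.3] 0.63 [ 0.6142 -0.2462  0.02  ]
```

View pics/w2.png

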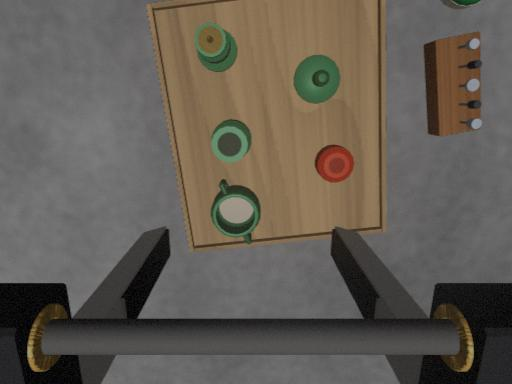

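The picture shows the burner at (236,211) with ears at (224,187) and (248,240), so it's turned about +24°. Vase at (231,141), candlestick (217,50), lid (317,79), box (335,163). I'll go above the burner and look from close by.

Call:
apply_moves --pt "0 0 0.14 -0.008 -0.025 -0.025 100" --pt "0 0 0.28 -0.016 -0.05 -0.05 100" --pt "0 0 0.42 -0.021 -0.06 -0.08 100" --pt "0 0 0.42 -0.021 -0.06 -0.08 100" --pt "0 0 0.42 -0.021 -0.06 -0.08 100"

```text
time: 5.35
tool_pos: [0.4879, -0.3082, 0.1798]
ee_rot: [3.141, -0.001, 1.988]
wrist_force: [-1.0, -0.2, 0.7]
width: 0.0943
finger_force: 0.0
```

Run:
```python
from h import *
s,c=look("w3",["burner_mid","vase_mid"])
m=masks_of("wrist","burner_mid")[0];M=m["mask"].astype(np.uint8);print(m["score"],m["extent"])
cs,_=cv2.findContours(M,0,2);cc=max(cs,key=cv2.contourArea)[:,0,:]
P=np.array([atz(c,p,.045)[:2] for p in cc])*1000
(x,y),(w,h),a=cv2.minAreaRect(P.astype(np.float32));print(x,y,w,h,a)
hull=cv2.convexHull(P.astype(np.float32))[:,0]
d=np.linalg.norm(hull[:,None]-hull[None],axis=2);i,j=np.unravel_index(d.argmax(),d.shape);print("ears",hull[i],hull[j],d.max())
hsv=cv2.cvtColor(s["pixels"],cv2.COLOR_RGB2HSV);A=((hsv[:,:,1]<50)&(hsv[:,:,2]>110)).astype(np.uint8)
l,t,r,b=[int(v) for v in m["extent"]];B=np.zeros_like(A);B[t:b,l:r]=A[t:b,l:r]
cs,_=cv2.findContours(B,0,2);e=cv2.fitEllipse(max(cs,key=cv2.contourArea));print("ash",e)
for z in(.045,.05,.055):print(z,atz(c,e[0],z))
print(rect("wrist","burner_mid",.045,c))
```

```text
[ 0.4887 -0.3086  0.1813] [3.1399e+00 1.5000e-03 1.9892e+00] 5.4
burner_mid [249.7 183.1] 0.64 [ 0.4884 -0.3084  0.032 ]
vase_mid [287.7  94.2] 0.78 [ 0.4847 -0.2164  0.049 ]
0.55 [219.1, 139.5, 288.9, 227.3]
490.8768005371094 -306.077880859375 63.030433654785156 65.2532958984375 67.97201538085938
ears [ 508.07336 -347.0325 ] [ 474.8637 -265.6021] 87.94196
ash ((252.37496948242188, 180.87728881835938), (37.02521896362305, 43.083717346191406), 88.24712371826172)
0.045 [ 0.48860206 -0.30244062  0.045     ]
0.05 [ 0.48808745 -0.30138455  0.05      ]
0.055 [ 0.48757283 -0.30032849  0.055     ]
(array([ 490.9, -306.1,   63. ,   65.3,   68. ]), 0.55)
```

View pics/w3.png

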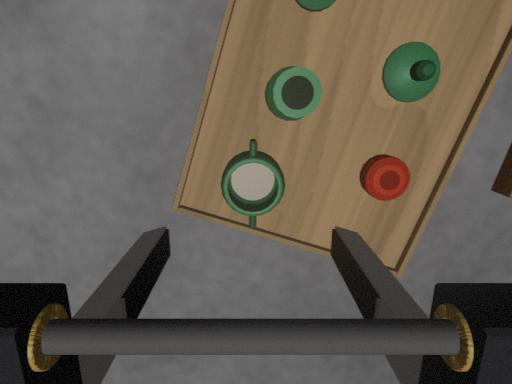

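The burner is at about (253,184) with its ears almost vertical in the picture, so the true yaw is about 22.4°. I'll descend and grip.

Call:
apply_moves --pt "0 0 -0.03 0.002 0.002 -0.04 100" --pt "0 0 -0.03 0.002 0.002 -0.08 100" --pt "0 0 -0.03 0.002 0.002 -0.115 100" --pt "0 0 -0.03 0.002 0.002 -0.14 100" --pt "0 0 -0.03 0.002 0.002 -0.155 100"

```text
time: 6.1
tool_pos: [0.4891, -0.3068, 0.0227]
ee_rot: [-3.141, -0.002, 1.96]
wrist_force: [-0.2, 0.3, 0.1]
width: 0.0939
finger_force: 0.0
```

Call:
apply_moves --pt "0 0 0 0 0 0 100" --pt "0 0 0 0 0 0 75" --pt "0 0 0 0 0 0 65" --pt "0 0 0 0 0 0 58" --pt "0 0 0 0 0 0 50"

```text
time: 6.6
tool_pos: [0.4902, -0.3082, 0.0259]
ee_rot: [3.14, 0.002, 1.96]
wrist_force: [-0.3, 0.6, -1.0]
width: 0.0655
finger_force: 0.0
```

Call:
apply_moves --pt "0 0 0 0 0 0 50" --pt "0 0 0 0 0 0 50" --pt "0 0 0 0 0 0 50" --pt "0 0 0 0 0 0 50" --pt "0 0 0 0 0 0.005 50"

```text
time: 7.1
tool_pos: [0.4886, -0.3071, 0.0283]
ee_rot: [-3.14, -0.002, 1.96]
wrist_force: [-1.4, 0.1, -2.7]
width: 0.0604
finger_force: 29.9
```

Call:
apply_moves --pt "0 0 0 0 0 0.03 50" --pt "0 0 0 0 0 0.07 50" --pt "0 0 0 0 0 0.11 50" --pt "0 0 0 0 0 0.15 50" --pt "0 0 0 0 0.02 0.17 50"

```text
time: 7.6
tool_pos: [0.4899, -0.2898, 0.2024]
ee_rot: [3.14, 0.004, 1.957]
wrist_force: [0.6, 0.1, -2.4]
width: 0.0602
finger_force: 29.9
```

Call:
apply_moves --pt "0 0 -0.05 0.01 0.04 0 50" --pt "0 0 -0.1 0.02 0.085 0 50" --pt "0 0 -0.15 0.03 0.13 0 50" --pt "0 0 -0.2 0.04 0.175 0 50" --pt "0 0 -0.25 0.045 0.22 0 50"

```text
time: 8.1
tool_pos: [0.534, -0.0659, 0.1978]
ee_rot: [-3.139, -0.001, 1.707]
wrist_force: [0.8, 0.8, -1.7]
width: 0.0604
finger_force: 29.9
```

Call:
apply_moves --pt "0 0 -0.05 0.005 0.045 0 50" --pt "0 0 -0.1 0.01 0.09 0 50" --pt "0 0 -0.14 0.015 0.135 0 50" --pt "0 0 -0.14 0.015 0.18 0 50" --pt "0 0 -0.14 0.015 0.22 0 50"

```text
time: 8.6
tool_pos: [0.5484, 0.1543, 0.1978]
ee_rot: [-3.138, 0.001, 1.57]
wrist_force: [0.9, -1.2, -2.0]
width: 0.06
finger_force: 29.9
```

Call:
apply_moves --pt "0 0 0 0 0.03 0 50" --pt "0 0 0 0 0.048 -0.03 50" --pt "0 0 0 0 0.048 -0.06 50" --pt "0 0 0 0 0.048 -0.07 50" --pt "0 0 0 0 0.048 -0.07 50"

```text
time: 9.1
tool_pos: [0.5475, 0.1995, 0.1261]
ee_rot: [-3.135, 0.002, 1.57]
wrist_force: [0.5, -0.3, -2.6]
width: 0.06
finger_force: 29.9
```

Run:
```python
from h import *
H["burner_mid"]=.13-.024+.032;H["stand_top"]=.02
s,c=look("w4",["burner_mid","stand_top"])
for q,z in(("mat",.004),("stand_top",.02)):print(q,rect("wrist",q,z,c))
```

```text
[0.5489 0.1996 0.1285] [-3.1390e+00  9.0000e-04  1.5692e+00] 9.15
burner_mid [248.3 243.4] 0.77 [0.5469 0.2043 0.138 ]
mat (array([518.2, 221.8, 270.6, 270.3,  89.8]), 0.98)
stand_top (array([549.6, 218.1,  57. ,  76.6,  88.8]), 0.83)
```

View pics/w4.png

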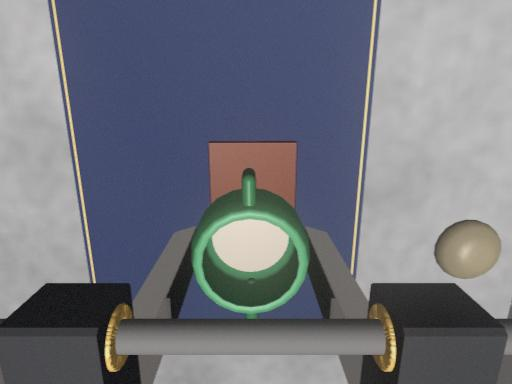

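Run:
```python
from h import *
s=snapshot("wrist");c=cam(s)
m=masks_of("wrist","burner_mid")[0];print(m["extent"],m["score"])
for p in((250.5,250),(192,250),(309,250),(250.5,188),(250.5,313)):print(p,atz(c,p,.1615).round(4))
print("proj centre:",[proj(c,(.549,y,.1615)).round(1) for y in(.2,.204)])
print("ears", atz(c,(249,172),.145),atz(c,(251,320),.145),get_obs()["tool_pos"])
```

```text
[192.5, 168.6, 311.7, 317.5] 0.7
(250.5, 250) [0.5512 0.2093 0.1615]
(192, 250) [0.5227 0.2094 0.1615]
(309, 250) [0.5797 0.2092 0.1615]
(250.5, 188) [0.5512 0.2405 0.1615]
(250.5, 313) [0.5511 0.1739 0.1615]
proj centre: [array([246.1, 267.2]), array([246.1, 259.8])]
ears [0.55056662 0.24460495 0.145     ] [0.55148517 0.15761023 0.145     ] [0.55045863 0.20013467 0.13119937]
```

Call:
apply_moves --pt "0 0 0 0 -0.002 -0.03 50" --pt "0 0 0 0 -0.002 -0.06 50" --pt "0 0 0 0 -0.002 -0.08 50" --pt "0 0 0 0 -0.002 -0.086 50" --pt "0 0 0 0 -0.002 -0.088 50"

```text
time: 9.95
tool_pos: [0.5495, 0.1982, 0.0414]
ee_rot: [-3.141, 0.0, 1.57]
wrist_force: [-0.4, 0.9, -2.5]
width: 0.0603
finger_force: 29.9
```

Call:
apply_moves --pt "0 0 0 0 0 -0.001 50" --pt "0 0 0 0 0 -0.002 50" --pt "0 0 0 0 0 -0.002 50" --pt "0 0 0 0 0 -0.002 50" --pt "0 0 0 0 0 -0.002 50"

```text
time: 10.45
tool_pos: [0.5498, 0.1984, 0.04]
ee_rot: [3.141, -0.0, 1.57]
wrist_force: [0.6, 0.1, -1.8]
width: 0.0601
finger_force: 29.9
```

```bash
cat >> h.py <<'E'
def st():
    o=get_obs();print({k:np.round(o[k],4) for k in("time","tool_pos","ee_rot","wrist_force","width","finger_force")})
E
python3 -c "
from h import *
st()"
```

```text
{'time': np.float64(10.45), 'tool_pos': array([0.5498, 0.1984, 0.04  ]), 'ee_rot': array([ 3.1407e+00, -2.0000e-04,  1.5698e+00]), 'wrist_force': array([ 0.5903,  0.129 , -1.8439]), 'width': np.float64(0.0601), 'finger_force': np.float64(29.9491)}
```

Nearly touching. I'll go down in 0.5 mm steps.

Call:
apply_moves --pt "0 0 0 0 0 -0.0005 50" --pt "0 0 0 0 0 -0.001 50" --pt "0 0 0 0 0 -0.001 50" --pt "0 0 0 0 0 -0.001 50" --pt "0 0 0 0 0 -0.001 50"

```text
time: 10.95
tool_pos: [0.5498, 0.1984, 0.0394]
ee_rot: [3.141, -0.0, 1.57]
wrist_force: [-2.4, -0.1, 5.6]
width: 0.06
finger_force: 30.0
```

Call:
apply_moves --pt "0 0 0 0 0 -0.0005 50" --pt "0 0 0 0 0 -0.001 50" --pt "0 0 0 0 0 -0.001 50" --pt "0 0 0 0 0 -0.001 50" --pt "0 0 0 0 0 -0.001 50"

```text
time: 11.45
tool_pos: [0.5498, 0.1984, 0.0395]
ee_rot: [3.14, -0.0, 1.57]
wrist_force: [-4.3, -1.7, 8.9]
width: 0.06
finger_force: 30.0
```

Contact. I'll open and rise.

Call:
apply_moves --pt "0 0 0 0 0 0.0008 50" --pt "0 0 0 0 0 0.0008 66" --pt "0 0 0 0 0 0.0008 70" --pt "0 0 0 0 0 0.0008 85" --pt "0 0 0 0 0 0.0008 95"

```text
time: 11.95
tool_pos: [0.5494, 0.1982, 0.0377]
ee_rot: [-3.141, 0.0, 1.57]
wrist_force: [-0.2, -0.2, 0.7]
width: 0.0783
finger_force: 0.0
```

Call:
apply_moves --pt "0 0 0 0 0 0.0 95" --pt "0 0 0 0 0 0.02 95" --pt "0 0 0 0 0 0.06 95" --pt "0 0 0 0 0 0.11 95" --pt "0 0 0 0 0 0.16 95"

```text
time: 12.45
tool_pos: [0.549, 0.1981, 0.1993]
ee_rot: [-3.14, 0.0, 1.57]
wrist_force: [0.6, 0.3, -0.3]
width: 0.0894
finger_force: 0.0
```

Call:
apply_moves --pt "0 0 0 0 -0.03 0.02 95" --pt "0 0 0 0 -0.04 0.02 95" --pt "0 0 0 0 -0.04 0.02 95" --pt "0 0 0 0 -0.04 0.02 95" --pt "0 0 0 0 -0.04 0.02 95"

```text
time: 12.95
tool_pos: [0.5484, 0.1588, 0.2153]
ee_rot: [-3.137, 0.0, 1.57]
wrist_force: [-0.6, 0.2, -0.4]
width: 0.089
finger_force: 0.0
```

```bash
cat >> h.py <<'E'
def burner(name):
    s=snapshot("wrist");c=cam(s);save(s,name);st()
    q=place_of("wrist","burner_mid");print([(np.round(r["pixel"],1),round(r["score"],2),atz(c,r["pixel"],.046).round(4)) for r in q[:1]])
    hsv=cv2.cvtColor(s["pixels"],cv2.COLOR_RGB2HSV)
    a=proj(c,(.55,.2,.06));l,t,r,b=[int(v) for v in(a[0]-90,a[1]-90,a[0]+90,a[1]+90)];t=max(t,0)
    G=((hsv[:,:,0]>60)&(hsv[:,:,0]<95)&(hsv[:,:,1]>80)).astype(np.uint8);W=np.zeros_like(G);W[t:b,l:r]=G[t:b,l:r]
    cs,hi=cv2.findContours(W,cv2.RETR_CCOMP,cv2.CHAIN_APPROX_NONE)
    o=max(cs,key=cv2.contourArea)[:,0];inn=[k for k,h in zip(cs,hi[0]) if h[3]>=0]
    P=np.array([atz(c,p,.058)[:2] for p in o]);y,x=P[:,1],P[:,0]
    i=y.argmax();j=y.argmin();print("ear tips",atz(c,o[i],.056).round(4),atz(c,o[j],.056).round(4),"pix",o[i],o[j], "x extents",x.min(),x.max())
    if inn:
        e=cv2.fitEllipse(max(inn,key=cv2.contourArea));print("ash",e,atz(c,e[0],.06).round(4))
    R,t_,*_=c;print("cam",(-R.T@t_).round(3))
    return s,c
E
python3 - <<'E'
from h import *
s,c=burner("w5")
a=proj(c,(.55,.2,.06)).astype(int)
cv2.imwrite("pics/w5c.png",cv2.resize(s["pixels"][max(a[1]-100,0):a[1]+100,a[0]-130:a[0]+130,::-1],None,fx=3,fy=3)); print(a)
E
```

```text
{'time': np.float64(13.0), 'tool_pos': array([0.5486, 0.1588, 0.2157]), 'ee_rot': array([-3.1373e+00,  4.0000e-04,  1.5706e+00]), 'wrist_force': array([ 0.7428, -0.3581, -1.003 ]), 'width': np.float64(0.0897), 'finger_force': np.float64(0.0)}
[(array([251.4, 137.7]), 0.66, array([0.5493, 0.2015, 0.046 ]))]
ear tips [0.548  0.2438 0.056 ] [0.55   0.1568 0.056 ] pix [250  95] [252 182] x extents 0.5198904152411167 0.5800061639368779
ash ((252.04798889160156, 136.21246337890625), (44.666664123535156, 46.09259033203125), 5.474009990692139) [0.55   0.2044 0.06  ]
cam [0.55  0.238 0.394]
[252 140]
```

View pics/w5c.png

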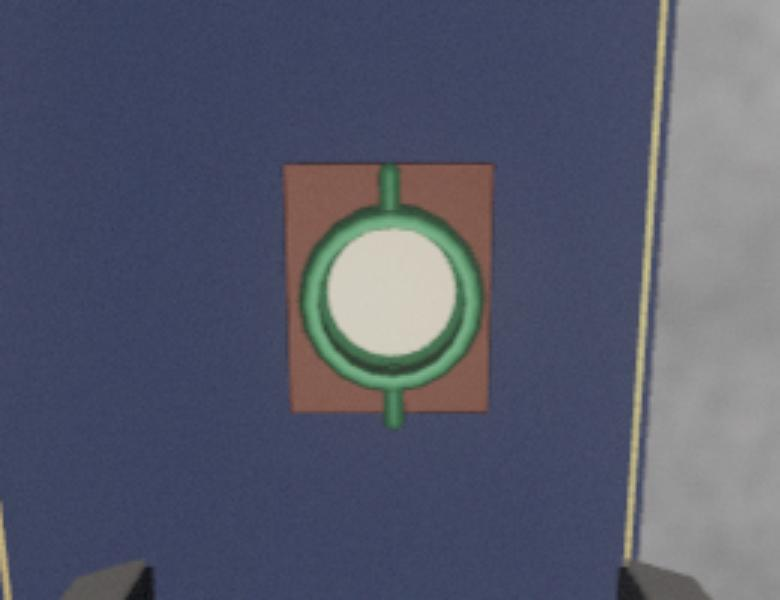

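The burner sits centred on the stand, at about (0.550, 0.2005), with its ears left and right. Next is the lid.

Call:
apply_moves --pt "0 0 0 0.005 -0.045 0 95" --pt "0 0 0 0.01 -0.09 0 95" --pt "0 0 0 0.02 -0.135 0 95" --pt "0 0 0 0.03 -0.18 0 95" --pt "0 0 0 0.039 -0.225 0 95"

```text
time: 13.55
tool_pos: [0.5887, -0.0678, 0.2175]
ee_rot: [-3.141, -0.001, 1.571]
wrist_force: [-0.5, -0.2, 0.7]
width: 0.0894
finger_force: 0.0
```

Call:
apply_moves --pt "0 0 0 0 -0.04 -0.02 85" --pt "0 0 0 0 -0.079 -0.04 75" --pt "0 0 0 0 -0.079 -0.06 65" --pt "0 0 0 0 -0.079 -0.06 65" --pt "0 0 0 0 -0.079 -0.06 65"

```text
time: 14.05
tool_pos: [0.5884, -0.145, 0.1577]
ee_rot: [-3.14, -0.001, 1.57]
wrist_force: [0.9, 0.4, 0.0]
width: 0.0613
finger_force: 0.0
```

Run:
```python
from h import *
st();s,c=look("w6",["lid_knob","vase_mid","candlestick_mid","incense_box_mid"])
m=masks_of("wrist","lid_knob")
for q in m[:2]:print(q["score"],q["extent"])
print("dome",rect("wrist","lid_knob",.012,c))
print("cam",(-c[0].T@c[1]).round(3),"exp knob top px",proj(c,(.589,-.146,.047)))
```

```text
{'time': np.float64(14.05), 'tool_pos': array([ 0.5884, -0.145 ,  0.1577]), 'ee_rot': array([-3.1401e+00, -1.0000e-03,  1.5705e+00]), 'wrist_force': array([0.9479, 0.3501, 0.0133]), 'width': np.float64(0.0613), 'finger_force': np.float64(0.0)}
[ 0.589  -0.1448  0.1589] [ 3.1408e+00 -1.0000e-04  1.5711e+00] 14.1
lid_knob [249.2 192.2] 0.63 [ 0.5877 -0.1476  0.036 ]
vase_mid [143.1 263.6] 0.6 [ 0.4867 -0.2144  0.049 ]
candlestick_mid [113.8 159.4] 0.62 [ 0.4694 -0.1146  0.048 ]
incense_box_mid [272.9 280.7] 0.91 [ 0.6127 -0.2493  0.02  ]
0.78 [222.3, 161.1, 280.5, 215.0]
dome (array([ 589. , -147.7,   55.4,   54.9,    0. ]), 0.78)
cam [ 0.589 -0.066  0.337] exp knob top px [250.58104322 193.72491738]
```

View pics/w6.png

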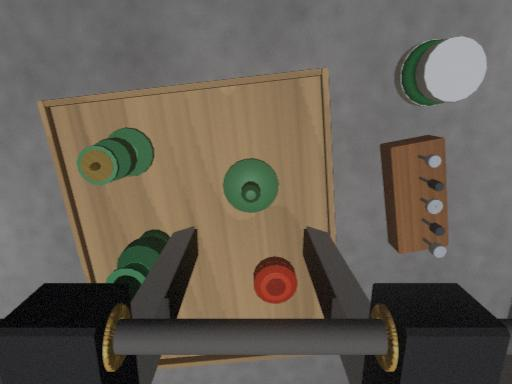

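Lid at (251,187) with its knob at (251,192), i.e. (0.5885, −0.1477). I'll descend and grip the knob.

Call:
apply_moves --pt "0 0 0 0 -0.0015 -0.04 60" --pt "0 0 0 0 -0.0015 -0.08 60" --pt "0 0 0 0 -0.0015 -0.11 60" --pt "0 0 0 0 -0.0015 -0.125 60" --pt "0 0 0 0 -0.0015 -0.131 60"

```text
time: 14.9
tool_pos: [0.5877, -0.1467, 0.0257]
ee_rot: [-3.139, -0.001, 1.57]
wrist_force: [-0.9, 0.6, -0.1]
width: 0.0566
finger_force: 0.0
```

Call:
apply_moves --pt "0 0 0 0 0 0 45" --pt "0 0 0 0 0 0 32" --pt "0 0 0 0 0 0 24" --pt "0 0 0 0 0 0 18" --pt "0 0 0 0 0 0 12"

```text
time: 15.4
tool_pos: [0.5891, -0.1474, 0.0283]
ee_rot: [3.14, 0.001, 1.57]
wrist_force: [0.2, -0.5, -0.4]
width: 0.0196
finger_force: 0.0
```

Call:
apply_moves --pt "0 0 0 0 0 0 8" --pt "0 0 0 0 0 0 8" --pt "0 0 0 0 0 0 8" --pt "0 0 0 0 0 0.002 8" --pt "0 0 0 0 0 0.005 8"

```text
time: 15.9
tool_pos: [0.5879, -0.147, 0.0315]
ee_rot: [-3.14, -0.001, 1.57]
wrist_force: [0.5, -0.2, -1.2]
width: 0.0168
finger_force: 30.0
```

Call:
apply_moves --pt "0 0 0 0 0 0.03 8" --pt "0 0 0 0 0 0.07 8" --pt "0 0 0 0 0 0.11 8" --pt "0 0 0 0 0 0.15 8" --pt "0 0 0 0 0.02 0.17 8"

```text
time: 16.4
tool_pos: [0.5897, -0.1293, 0.2066]
ee_rot: [3.136, 0.003, 1.567]
wrist_force: [-0.1, -0.6, -0.4]
width: 0.0173
finger_force: 30.0
```

Call:
apply_moves --pt "0 0 0 -0.005 0.045 0 8" --pt "0 0 0 -0.012 0.09 0 8" --pt "0 0 0 -0.02 0.135 0 8" --pt "0 0 0 -0.03 0.18 0 8" --pt "0 0 0 -0.039 0.225 0 8"

```text
time: 16.9
tool_pos: [0.5487, 0.0994, 0.2019]
ee_rot: [-3.141, -0.0, 1.569]
wrist_force: [0.9, -0.1, -1.5]
width: 0.0171
finger_force: 30.0
```

Call:
apply_moves --pt "0 0 0 0 0.04 0 8" --pt "0 0 0 0 0.08 -0.01 8" --pt "0 0 0 0 0.103 -0.03 8" --pt "0 0 0 0 0.103 -0.055 8" --pt "0 0 0 0 0.103 -0.055 8"

```text
time: 17.4
tool_pos: [0.5466, 0.201, 0.1424]
ee_rot: [-3.132, 0.003, 1.572]
wrist_force: [0.1, 0.1, -0.3]
width: 0.0168
finger_force: 30.0
```

Run:
```python
from h import *
st();H["lid_knob"]=.1565;H["burner_mid"]=.046
s,c=look("w7",["lid_knob","burner_mid"])
print("lid",rect("wrist","lid_knob",.136,c))
```

```text
{'time': np.float64(17.4), 'tool_pos': array([0.5466, 0.201 , 0.1424]), 'ee_rot': array([-3.1325e+00,  2.6000e-03,  1.5716e+00]), 'wrist_force': array([ 0.1302,  0.1466, -0.3341]), 'width': np.float64(0.0168), 'finger_force': np.float64(29.9998)}
[0.5478 0.2007 0.1447] [-3.1361e+00  1.7000e-03  1.5705e+00] 17.45
lid_knob [246.9 248.7] 0.77 [0.5453 0.2037 0.1565]
burner_mid [253.1 199.6] 0.73 [0.5486 0.1983 0.046 ]
lid (array([547.5, 206.3,  49.2,  51. ,  39.8]), 0.65)
```

View pics/w7.png

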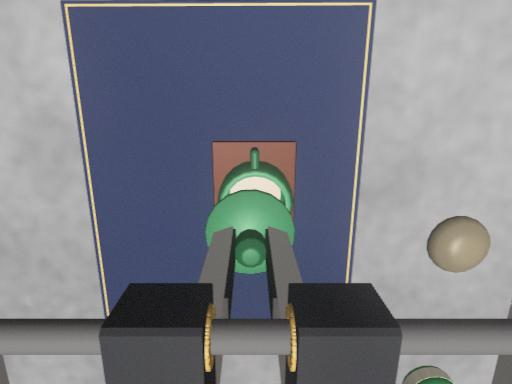

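Call:
apply_moves --pt "0 0 0 0 -0.001 -0.02 8" --pt "0 0 0 0 -0.001 -0.035 8" --pt "0 0 0 0 -0.001 -0.045 8" --pt "0 0 0 0 -0.001 -0.05 8" --pt "0 0 0 0 -0.001 -0.05 8"

```text
time: 18.1
tool_pos: [0.5492, 0.1995, 0.0965]
ee_rot: [-3.14, 0.0, 1.569]
wrist_force: [0.4, -0.0, -0.7]
width: 0.0169
finger_force: 30.0
```

Call:
apply_moves --pt "0 0 0 0 0 -0.003 8" --pt "0 0 0 0 0 -0.005 8" --pt "0 0 0 0 0 -0.007 8" --pt "0 0 0 0 0 -0.0085 8" --pt "0 0 0 0 0 -0.0085 8"

```text
time: 18.6
tool_pos: [0.5497, 0.1999, 0.089]
ee_rot: [3.141, -0.0, 1.57]
wrist_force: [0.1, 1.2, -0.4]
width: 0.0168
finger_force: 30.0
```

Call:
apply_moves --pt "0 0 0 0 0 -0.0005 8" --pt "0 0 0 0 0 -0.0005 8" --pt "0 0 0 0 0 -0.0005 8" --pt "0 0 0 0 0 -0.001 8" --pt "0 0 0 0 0 -0.001 8"

```text
time: 19.1
tool_pos: [0.5499, 0.1999, 0.0887]
ee_rot: [3.14, -0.0, 1.57]
wrist_force: [-0.3, -0.1, 4.4]
width: 0.0169
finger_force: 30.0
```

The lid is seated at the expected height. I'll release and check.

Call:
apply_moves --pt "0 0 0 0 0 0.0007 10" --pt "0 0 0 0 0 0.0007 22" --pt "0 0 0 0 0 0.0007 30" --pt "0 0 0 0 0 0.0007 40" --pt "0 0 0 0 0 0.0007 50"

```text
time: 19.6
tool_pos: [0.5494, 0.1997, 0.0881]
ee_rot: [-3.141, 0.0, 1.57]
wrist_force: [0.1, -0.2, 0.3]
width: 0.0402
finger_force: 0.0
```

Call:
apply_moves --pt "0 0 0 0 0 0.005 50" --pt "0 0 0 0 0 0.03 50" --pt "0 0 0 0 0 0.07 60" --pt "0 0 0 0 0 0.11 75" --pt "0 0 0 0 -0.02 0.13 85"

```text
time: 20.1
tool_pos: [0.5508, 0.1816, 0.2234]
ee_rot: [3.135, -0.003, 1.573]
wrist_force: [1.1, -0.6, -0.2]
width: 0.0677
finger_force: 0.0
```

Call:
apply_moves --pt "0 0 0 0 -0.02 0 85" --pt "0 0 0 0 -0.02 0 85" --pt "0 0 0 0 -0.02 0 85" --pt "0 0 0 0 -0.02 0 85" --pt "0 0 0 0 -0.02 0 85"

```text
time: 20.6
tool_pos: [0.5491, 0.1605, 0.2175]
ee_rot: [-3.14, 0.0, 1.571]
wrist_force: [-0.7, 0.1, 0.4]
width: 0.08
finger_force: 0.0
```

Run:
```python
from h import *
st();H["lid_knob"]=.097;H["burner_mid"]=.046
s,c=look("w8",["lid_knob","burner_mid"])
print("lid",rect("wrist","lid_knob",.075,c))
a=proj(c,(.55,.2,.06)).astype(int);cv2.imwrite("pics/w8c.png",cv2.resize(s["pixels"][max(a[1]-100,0):a[1]+100,a[0]-130:a[0]+130,::-1],None,fx=3,fy=3))
```

```text
{'time': np.float64(20.6), 'tool_pos': array([0.5491, 0.1605, 0.2175]), 'ee_rot': array([-3.1399,  0.    ,  1.5707]), 'wrist_force': array([-0.6843,  0.0589,  0.4497]), 'width': np.float64(0.08), 'finger_force': np.float64(0.0)}
[0.5492 0.1605 0.2177] [-3.1402  0.      1.5708] 20.65
lid_knob [252.6 148.9] 0.82 [0.5515 0.1984 0.097 ]
lid (array([550.6, 200. ,  53.2,  54.6,   0. ]), 0.71)
```

View pics/w8c.png

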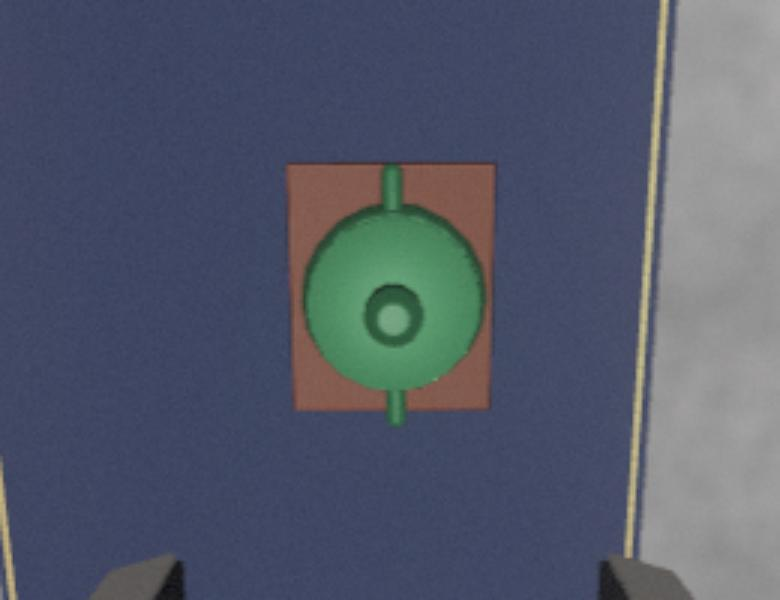

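The lid is seated level and centred; in the crop the dome is at (394,297), between the ears. Now the vase.

Call:
apply_moves --pt "0 0 0 -0.01 -0.045 0 85" --pt "0 0 0 -0.02 -0.09 0 85" --pt "0 0 0 -0.03 -0.135 0 85" --pt "0 0 0 -0.04 -0.18 0 85" --pt "0 0 0 -0.05 -0.225 0 85"

```text
time: 21.3
tool_pos: [0.499, -0.0666, 0.2186]
ee_rot: [3.141, 0.0, 1.571]
wrist_force: [0.5, -0.0, 0.2]
width: 0.0799
finger_force: 0.0
```

Call:
apply_moves --pt "0 0 0 -0.005 -0.045 -0.01 85" --pt "0 0 0 -0.01 -0.09 -0.02 85" --pt "0 0 0 -0.015 -0.13 -0.04 85" --pt "0 0 0 -0.015 -0.149 -0.04 85" --pt "0 0 0 -0.015 -0.149 -0.04 85"

```text
time: 21.8
tool_pos: [0.4838, -0.2163, 0.1774]
ee_rot: [-3.14, -0.001, 1.566]
wrist_force: [0.9, 0.4, 0.1]
width: 0.0796
finger_force: 0.0
```

Run:
```python
from h import *
st();s,c=look("w9",["vase_mid","candlestick_mid","incense_box_mid"])
m=masks_of("wrist","vase_mid")
print("vase",m[0]["extent"],m[0]["score"])
hsv=cv2.cvtColor(s["pixels"],cv2.COLOR_RGB2HSV)
a=proj(c,(.485,-.215,.092));print("expect mouth px",a)
```

```text
{'time': np.float64(21.8), 'tool_pos': array([ 0.4838, -0.2163,  0.1774]), 'ee_rot': array([-3.1399e+00, -5.0000e-04,  1.5658e+00]), 'wrist_force': array([0.8831, 0.4163, 0.1126]), 'width': np.float64(0.0796), 'finger_force': np.float64(0.0)}
[ 0.4844 -0.2147  0.1782] [-3.1412e+00 -1.0000e-03  1.5677e+00] 21.85
vase_mid [251.5 188.3] 0.89 [ 0.4853 -0.2169  0.049 ]
vase_mid [233.9  76.6] 0.5 [ 0.4703 -0.1162  0.049 ]
candlestick_mid [234.3  72.8] 0.86 [ 0.4707 -0.113   0.048 ]
incense_box_mid [370.3 210.3] 0.68 [ 0.6113 -0.2491  0.02  ]
incense_box_mid [251.9 184.2] 0.31 [ 0.4857 -0.22    0.02  ]
vase [229.9, 159.3, 276.9, 222.7] 0.57
expect mouth px [251.31681383 199.10824044]
```

View pics/w9.png

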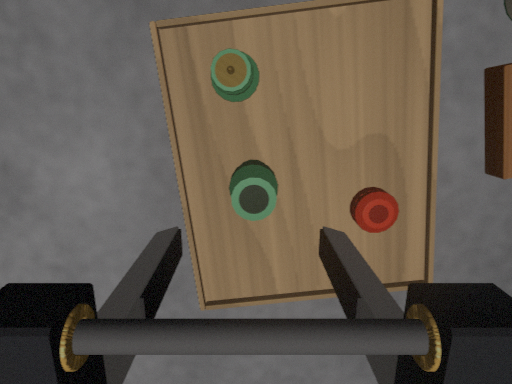

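The vase mouth is at (254,199), so the vase is at (0.486, −0.2155). Descend and grip.

Call:
apply_moves --pt "0 0 0 0.001 -0.0005 -0.04 85" --pt "0 0 0 0.001 -0.0005 -0.08 85" --pt "0 0 0 0.001 -0.0005 -0.115 85" --pt "0 0 0 0.001 -0.0005 -0.14 85" --pt "0 0 0 0.001 -0.0005 -0.149 85"

```text
time: 22.55
tool_pos: [0.484, -0.2124, 0.0267]
ee_rot: [-3.137, -0.003, 1.572]
wrist_force: [-0.8, 0.1, -0.5]
width: 0.0798
finger_force: 0.0
```

Call:
apply_moves --pt "0 0 0 0 0 0 80" --pt "0 0 0 0 0 0 65" --pt "0 0 0 0 0 0 55" --pt "0 0 0 0 0 0 48" --pt "0 0 0 0 0 0 42"

```text
time: 23.05
tool_pos: [0.4862, -0.2151, 0.0307]
ee_rot: [3.14, 0.001, 1.57]
wrist_force: [-0.8, 0.8, -0.3]
width: 0.0466
finger_force: 0.0
```

Call:
apply_moves --pt "0 0 0 0 0 0 35" --pt "0 0 0 0 0 0 35" --pt "0 0 0 0 0 0 35" --pt "0 0 0 0 0 0.002 35" --pt "0 0 0 0 0 0.005 35"

```text
time: 23.55
tool_pos: [0.4841, -0.214, 0.033]
ee_rot: [-3.138, -0.002, 1.57]
wrist_force: [0.2, -1.0, -3.1]
width: 0.0454
finger_force: 30.0
```

Call:
apply_moves --pt "0 0 0 0 0 0.03 35" --pt "0 0 0 0 0 0.07 35" --pt "0 0 0 0 0 0.11 35" --pt "0 0 0 0 0 0.15 35" --pt "0 0 0 0 0.02 0.17 35"

```text
time: 24.05
tool_pos: [0.4862, -0.1967, 0.2076]
ee_rot: [3.138, 0.003, 1.567]
wrist_force: [0.3, 0.6, -3.2]
width: 0.0451
finger_force: 30.0
```

Call:
apply_moves --pt "0 0 0 0.01 0.045 0 35" --pt "0 0 0 0.02 0.09 0 35" --pt "0 0 0 0.03 0.135 0 35" --pt "0 0 0 0.04 0.18 0 35" --pt "0 0 0 0.05 0.225 0 35"

```text
time: 24.55
tool_pos: [0.5349, 0.032, 0.2032]
ee_rot: [-3.139, 0.0, 1.569]
wrist_force: [0.7, 0.0, -2.6]
width: 0.0451
finger_force: 30.0
```

Call:
apply_moves --pt "0 0 0 0.01 0.045 0 35" --pt "0 0 0 0.014 0.09 0 35" --pt "0 0 0 0.014 0.135 0 35" --pt "0 0 0 0.014 0.18 0 35" --pt "0 0 0 0.014 0.225 0 35"

```text
time: 25.05
tool_pos: [0.5486, 0.2568, 0.2029]
ee_rot: [-3.139, 0.001, 1.57]
wrist_force: [1.3, -0.0, -3.4]
width: 0.0448
finger_force: 30.0
```

Call:
apply_moves --pt "0 0 0 0 0.03 0 35" --pt "0 0 0 0 0.0455 -0.02 35" --pt "0 0 0 0 0.0455 -0.05 35" --pt "0 0 0 0 0.0455 -0.08 35" --pt "0 0 0 0 0.0455 -0.08 35"

```text
time: 25.55
tool_pos: [0.5453, 0.2991, 0.1168]
ee_rot: [-3.128, 0.006, 1.57]
wrist_force: [-1.1, -0.8, -3.4]
width: 0.0452
finger_force: 30.0
```

Call:
apply_moves --pt "0 0 0 0 0 0 35" --pt "0 0 0 0 0 0 35" --pt "0 0 0 0 0 0 35" --pt "0 0 0 0 0 0 35" --pt "0 0 0 0 0 0 35"

```text
time: 26.05
tool_pos: [0.5501, 0.3009, 0.1257]
ee_rot: [3.14, -0.001, 1.57]
wrist_force: [-0.4, 0.6, -2.4]
width: 0.0457
finger_force: 30.0
```

Run:
```python
from h import *
st();H["vase_mid"]=.125-.030+.049;H["burner_mid"]=.046;H["lid_knob"]=.097
s,c=look("w10",["vase_mid","lid_knob"])
m=masks_of("wrist","vase_mid")[0];print(m["extent"],m["score"])
a=proj(c,(.55,.30,.125+.062));print("expect mouth",a)
```

```text
{'time': np.float64(26.05), 'tool_pos': array([0.5501, 0.3009, 0.1257]), 'ee_rot': array([ 3.1397e+00, -8.0000e-04,  1.5697e+00]), 'wrist_force': array([-0.3848,  0.5668, -2.4422]), 'width': np.float64(0.0457), 'finger_force': np.float64(29.9993)}
[0.5499 0.3008 0.1253] [ 3.1403e+00 -6.0000e-04  1.5696e+00] 26.1
vase_mid [248.  256.9] 0.6 [0.5492 0.3007 0.144 ]
lid_knob [249.3 354.1] 0.55 [0.5497 0.1981 0.097 ]
[202.5, 198.0, 297.4, 321.0] 0.58
expect mouth [249.49504804 306.15824336]
```

View pics/w10.png

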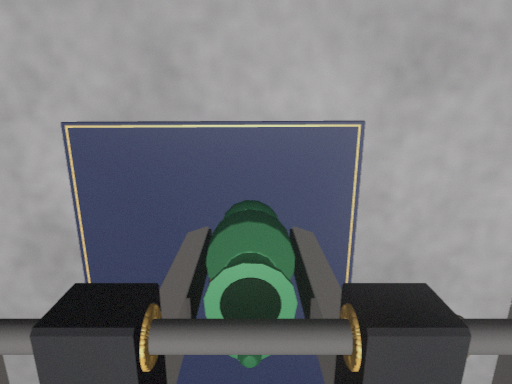

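The vase is upright in the grip, mouth at (250,303) as expected, and on target. Lowering it to the mat.

Call:
apply_moves --pt "0 0 0 0 -0.001 -0.03 35" --pt "0 0 0 0 -0.001 -0.06 35" --pt "0 0 0 0 -0.001 -0.08 35" --pt "0 0 0 0 -0.001 -0.089 35" --pt "0 0 0 0 -0.001 -0.092 35"

```text
time: 26.75
tool_pos: [0.5489, 0.2995, 0.0312]
ee_rot: [-3.14, 0.001, 1.57]
wrist_force: [-0.3, 0.1, -2.9]
width: 0.0452
finger_force: 30.0
```

Call:
apply_moves --pt "0 0 0 0 0 -0.001 35" --pt "0 0 0 0 0 -0.002 35" --pt "0 0 0 0 0 -0.003 35" --pt "0 0 0 0 0 -0.004 35" --pt "0 0 0 0 0 -0.004 35"

```text
time: 27.25
tool_pos: [0.5497, 0.2999, 0.0289]
ee_rot: [3.141, -0.0, 1.57]
wrist_force: [-0.7, -0.4, -2.8]
width: 0.045
finger_force: 30.0
```

Call:
apply_moves --pt "0 0 0 0 0 -0.0005 35" --pt "0 0 0 0 0 -0.001 35" --pt "0 0 0 0 0 -0.0015 35" --pt "0 0 0 0 0 -0.0015 35" --pt "0 0 0 0 0 -0.0015 35"

```text
time: 27.75
tool_pos: [0.5497, 0.2999, 0.0286]
ee_rot: [3.141, -0.0, 1.57]
wrist_force: [-2.2, -1.3, 5.5]
width: 0.0452
finger_force: 30.0
```

Call:
apply_moves --pt "0 0 0 0 0 0.0007 45" --pt "0 0 0 0 0 0.0007 52" --pt "0 0 0 0 0 0.0007 62" --pt "0 0 0 0 0 0.0007 75" --pt "0 0 0 0 0 0.0007 85"

```text
time: 28.25
tool_pos: [0.5496, 0.2998, 0.0274]
ee_rot: [3.142, 0.0, 1.57]
wrist_force: [-0.2, -0.2, 0.5]
width: 0.0695
finger_force: 0.0
```

Call:
apply_moves --pt "0 0 0 0 0 0.005 85" --pt "0 0 0 0 0 0.04 85" --pt "0 0 0 0 0 0.085 85" --pt "0 0 0 0 0 0.13 85" --pt "0 0 0 0 -0.02 0.17 85"

```text
time: 28.75
tool_pos: [0.5495, 0.2814, 0.2004]
ee_rot: [3.14, -0.002, 1.573]
wrist_force: [0.6, -1.1, -0.8]
width: 0.0798
finger_force: 0.0
```

Call:
apply_moves --pt "0 0 0 0 -0.045 0.02 85" --pt "0 0 0 -0.01 -0.09 0.02 85" --pt "0 0 0 -0.02 -0.135 0.02 85" --pt "0 0 0 -0.03 -0.14 0.02 85" --pt "0 0 0 -0.03 -0.14 0.02 85"

```text
time: 29.25
tool_pos: [0.519, 0.1389, 0.2186]
ee_rot: [3.14, -0.001, 1.568]
wrist_force: [0.4, -0.2, -0.2]
width: 0.0799
finger_force: 0.0
```

Run:
```python
from h import *
st();H["vase_mid"]=.047;H["burner_mid"]=.046;H["lid_knob"]=.097
s,c=look("w11",["vase_mid","lid_knob","burner_mid"])
print(proj(c,(.55,.3,.09)),[ (m["extent"],m["score"]) for m in masks_of("wrist","vase_mid")[:1]])
```

```text
{'time': np.float64(29.25), 'tool_pos': array([0.519 , 0.1389, 0.2186]), 'ee_rot': array([ 3.1403e+00, -7.0000e-04,  1.5676e+00]), 'wrist_force': array([ 0.3503, -0.2362, -0.1946]), 'width': np.float64(0.0799), 'finger_force': np.float64(0.0)}
[0.5195 0.14   0.2183] [ 3.1403e+00 -1.0000e-03  1.5692e+00] 29.3
vase_mid [281.2  12.5] 0.88 [0.5496 0.2993 0.047 ]
lid_knob [284.4 122.4] 0.63 [0.55   0.2001 0.097 ]
[286.488779    -1.96247914] [([255.8, 1.3, 308.4, 44.7], 0.7)]
```

View pics/w11.png

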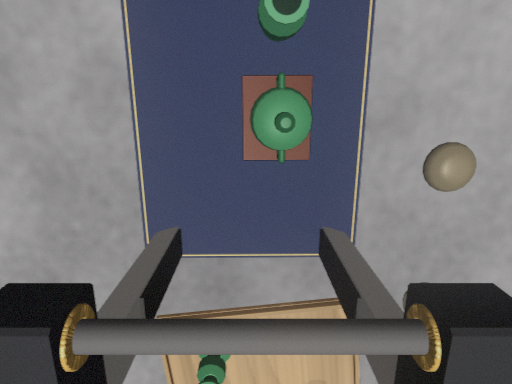

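The vase stands upright at (0.550, 0.299), left of the stand; in the picture it's at (284,15) and the burner at (282,118). Now the candlestick.

Call:
apply_moves --pt "0 0 0 -0.01 -0.045 0 75" --pt "0 0 0 -0.02 -0.09 0 75" --pt "0 0 0 -0.03 -0.135 0 75" --pt "0 0 0 -0.04 -0.18 0 75" --pt "0 0 0 -0.05 -0.225 0 75"

```text
time: 30.0
tool_pos: [0.4697, -0.0859, 0.2176]
ee_rot: [3.141, -0.0, 1.572]
wrist_force: [0.8, -0.6, -0.0]
width: 0.0705
finger_force: 0.0
```

Call:
apply_moves --pt "0 0 0 0 -0.028 -0.02 75" --pt "0 0 0 0 -0.028 -0.04 75" --pt "0 0 0 0 -0.028 -0.04 75" --pt "0 0 0 0 -0.028 -0.04 75" --pt "0 0 0 0 -0.028 -0.04 75"

```text
time: 30.5
tool_pos: [0.4706, -0.1126, 0.1789]
ee_rot: [3.14, 0.001, 1.572]
wrist_force: [0.1, 0.2, 0.3]
width: 0.0706
finger_force: 0.0
```

Run:
```python
from h import *
st();s,c=look("w12",["candlestick_mid","incense_box_mid"])
for m in masks_of("wrist","candlestick_mid")[:1]:print(m["extent"],m["score"])
# brass disc
hsv=cv2.cvtColor(s["pixels"],cv2.COLOR_RGB2HSV);a=proj(c,(.470,-.114,.081));print("exp disc",a)
x,y=a.astype(int);W=np.zeros(hsv.shape[:2],np.uint8);r=28
W[y-r:y+r,x-r:x+r]=((hsv[:,:,0]>12)&(hsv[:,:,0]<32)&(hsv[:,:,1]>130))[y-r:y+r,x-r:x+r]
cs,_=cv2.findContours(W,0,2);k=max(cs,key=cv2.contourArea);e=cv2.minEnclosingCircle(k);print(cv2.contourArea(k),e,atz(c,e[0],.081))
```

```text
{'time': np.float64(30.5), 'tool_pos': array([ 0.4706, -0.1126,  0.1789]), 'ee_rot': array([3.1397e+00, 5.0000e-04, 1.5716e+00]), 'wrist_force': array([0.1185, 0.1923, 0.3407]), 'width': np.float64(0.0706), 'finger_force': np.float64(0.0)}
[ 0.4706 -0.1126  0.1791] [3.1393e+00 7.0000e-04 1.5716e+00] 30.55
candlestick_mid [250.5 190.5] 0.82 [ 0.4715 -0.1162  0.048 ]
incense_box_mid [374.7 294.7] 0.72 [ 0.6147 -0.2477  0.02  ]
exp disc [248.85453854 197.93219703]
508.5 ((247.72727966308594, 197.4545440673828), 13.514701843261719) [ 0.46902487 -0.11356993  0.081     ]
```

Call:
apply_moves --pt "0 0 0 0 -0.001 -0.04 75" --pt "0 0 0 0 -0.001 -0.08 75" --pt "0 0 0 0 -0.001 -0.115 75" --pt "0 0 0 0 -0.001 -0.138 75" --pt "0 0 0 0 -0.001 -0.146 75"

```text
time: 31.2
tool_pos: [0.4677, -0.1133, 0.0291]
ee_rot: [-3.137, -0.002, 1.57]
wrist_force: [-0.1, -0.1, 0.2]
width: 0.0705
finger_force: 0.0
```

Call:
apply_moves --pt "0 0 0 0 0 0 70" --pt "0 0 0 0 0 0 58" --pt "0 0 0 0 0 0 48" --pt "0 0 0 0 0 0 40" --pt "0 0 0 0 0 0 33"

```text
time: 31.7
tool_pos: [0.4701, -0.1145, 0.0327]
ee_rot: [3.14, 0.001, 1.57]
wrist_force: [-1.4, 0.4, 0.3]
width: 0.0373
finger_force: 1.0
```

Call:
apply_moves --pt "0 0 0 0 0 0 25" --pt "0 0 0 0 0 0 25" --pt "0 0 0 0 0 0 25" --pt "0 0 0 0 0 0.002 25" --pt "0 0 0 0 0 0.005 25"

```text
time: 32.2
tool_pos: [0.4689, -0.1139, 0.0358]
ee_rot: [-3.14, -0.001, 1.57]
wrist_force: [0.7, -0.3, -1.2]
width: 0.0347
finger_force: 30.0
```

Call:
apply_moves --pt "0 0 0 0 0 0.03 25" --pt "0 0 0 0 0 0.07 25" --pt "0 0 0 0 0 0.11 25" --pt "0 0 0 0 0 0.15 25" --pt "0 0 0 0.01 0.01 0.165 25"

```text
time: 32.7
tool_pos: [0.4809, -0.1054, 0.2065]
ee_rot: [3.135, 0.003, 1.568]
wrist_force: [0.3, -0.6, -1.5]
width: 0.0352
finger_force: 30.0
```

Call:
apply_moves --pt "0 0 0 0.015 0.045 0 25" --pt "0 0 0 0.03 0.09 0 25" --pt "0 0 0 0.045 0.135 0 25" --pt "0 0 0 0.06 0.18 0 25" --pt "0 0 0 0.07 0.205 0 25"

```text
time: 33.2
tool_pos: [0.5497, 0.1043, 0.2007]
ee_rot: [-3.14, -0.001, 1.573]
wrist_force: [0.0, -0.7, -1.5]
width: 0.035
finger_force: 30.0
```

Call:
apply_moves --pt "0 0 0 0 0 -0.03 25" --pt "0 0 0 0 0 -0.06 25" --pt "0 0 0 0 0 -0.08 25" --pt "0 0 0 0 0 -0.08 25" --pt "0 0 0 0 0 -0.08 25"

```text
time: 33.7
tool_pos: [0.5493, 0.1008, 0.1213]
ee_rot: [-3.14, 0.0, 1.57]
wrist_force: [0.8, 0.7, -2.0]
width: 0.0348
finger_force: 30.0
```

Run:
```python
from h import *
st();H["candlestick_mid"]=.1222-.026+.042
s,c=look("w13",["candlestick_mid"])
a=proj(c,(.55,.10,.1222-.026+.075));print("exp disc",a,proj(c,(.55,.103,.1712)))
hsv=cv2.cvtColor(s["pixels"],cv2.COLOR_RGB2HSV)
x,y=a.astype(int);W=np.zeros(hsv.shape[:2],np.uint8);r=45
W[y-r:y+r,x-r:x+r]=((hsv[:,:,0]>12)&(hsv[:,:,0]<32)&(hsv[:,:,1]>130))[y-r:y+r,x-r:x+r]
cs,_=cv2.findContours(W,0,2);k=max(cs,key=cv2.contourArea);e=cv2.minEnclosingCircle(k);print(cv2.contourArea(k),e,atz(c,e[0],.1712))
```

```text
{'time': np.float64(33.7), 'tool_pos': array([0.5493, 0.1008, 0.1213]), 'ee_rot': array([-3.1404,  0.    ,  1.5698]), 'wrist_force': array([ 0.7917,  0.6979, -1.9647]), 'width': np.float64(0.0348), 'finger_force': np.float64(29.9995)}
[0.5502 0.1008 0.1227] [ 3.1399e+00 -2.0000e-04  1.5697e+00] 33.75
candlestick_mid [248.7 255.3] 0.64 [0.5489 0.1009 0.1382]
exp disc [250.77566907 290.63290442] [250.7728977  284.53286907]
177.5 ((250.0, 291.125), 10.320740699768066) [0.54966001 0.0997567  0.1712    ]
```

Call:
apply_moves --pt "0 0 0 0 0 -0.03 25" --pt "0 0 0 0 0 -0.06 25" --pt "0 0 0 0 0 -0.078 25" --pt "0 0 0 0 0 -0.085 25" --pt "0 0 0 0 0 -0.088 25"

```text
time: 34.3
tool_pos: [0.5502, 0.1008, 0.0344]
ee_rot: [3.14, -0.0, 1.57]
wrist_force: [-0.2, 0.7, -2.0]
width: 0.0351
finger_force: 30.0
```

Call:
apply_moves --pt "0 0 0 0 0 -0.001 25" --pt "0 0 0 0 0 -0.002 25" --pt "0 0 0 0 0 -0.003 25" --pt "0 0 0 0 0 -0.0035 25" --pt "0 0 0 0 0 -0.0035 25"

```text
time: 34.8
tool_pos: [0.5499, 0.1008, 0.0307]
ee_rot: [3.141, -0.0, 1.57]
wrist_force: [1.0, -0.0, -2.2]
width: 0.0347
finger_force: 30.0
```

Call:
apply_moves --pt "0 0 0 0 0 -0.0005 25" --pt "0 0 0 0 0 -0.001 25" --pt "0 0 0 0 0 -0.0015 25" --pt "0 0 0 0 0 -0.0015 25" --pt "0 0 0 0 0 -0.0015 25"

```text
time: 35.3
tool_pos: [0.5499, 0.1009, 0.0306]
ee_rot: [3.14, -0.0, 1.57]
wrist_force: [-2.4, -1.0, 7.3]
width: 0.0349
finger_force: 30.0
```

Call:
apply_moves --pt "0 0 0 0 0 0.0007 35" --pt "0 0 0 0 0 0.0007 42" --pt "0 0 0 0 0 0.0007 52" --pt "0 0 0 0 0 0.0007 65" --pt "0 0 0 0 0 0.0007 80"

```text
time: 35.8
tool_pos: [0.5495, 0.1008, 0.029]
ee_rot: [-3.141, 0.0, 1.57]
wrist_force: [-0.2, 0.6, -0.3]
width: 0.0601
finger_force: 0.0
```

Call:
apply_moves --pt "0 0 0 0 0 0.005 80" --pt "0 0 0 0 0 0.04 80" --pt "0 0 0 0 0 0.085 80" --pt "0 0 0 0 0 0.13 80" --pt "0 0 0 0 -0.02 0.17 80"

```text
time: 36.3
tool_pos: [0.5497, 0.0822, 0.2022]
ee_rot: [3.139, -0.001, 1.573]
wrist_force: [0.7, -0.1, -0.2]
width: 0.0749
finger_force: 0.0
```

Call:
apply_moves --pt "0 0 0.14 0.01 -0.045 0.01 80" --pt "0 0 0.28 0.02 -0.09 0.02 80" --pt "0 0 0.42 0.03 -0.135 0.02 80" --pt "0 0 0.56 0.04 -0.18 0.02 80" --pt "0 0 0.7 0.05 -0.225 0.02 80"

```text
time: 36.8
tool_pos: [0.5998, -0.146, 0.22]
ee_rot: [3.141, 0.001, 2.276]
wrist_force: [-0.2, 0.7, 0.2]
width: 0.0755
finger_force: 0.0
```

Call:
apply_moves --pt "0 0 0.145 0.003 -0.04 0 80" --pt "0 0 0.29 0.006 -0.08 0 80" --pt "0 0 0.435 0.009 -0.103 0 80" --pt "0 0 0.58 0.013 -0.103 0 80" --pt "0 0 0.725 0.013 -0.103 0 80"

```text
time: 37.3
tool_pos: [0.6126, -0.2486, 0.219]
ee_rot: [3.141, -0.0, 2.999]
wrist_force: [-0.8, 0.9, -1.0]
width: 0.075
finger_force: 0.0
```

Call:
apply_moves --pt "0 0 0.146 0 0 -0.02 80" --pt "0 0 0.146 0 0 -0.05 80" --pt "0 0 0.146 0 0 -0.06 80" --pt "0 0 0.146 0 0 -0.06 80" --pt "0 0 0.146 0 0 -0.06 80"

```text
time: 37.8
tool_pos: [0.6129, -0.2474, 0.1604]
ee_rot: [-3.141, 0.001, 3.141]
wrist_force: [-0.2, -0.0, 0.4]
width: 0.0752
finger_force: 0.0
```

Run:
```python
from h import *
st();s,c=look("w14",["incense_box_mid"])
print(rect("wrist","incense_box_mid",.027,c),[m["extent"] for m in masks_of("wrist","incense_box_mid")[:1]])
hsv=cv2.cvtColor(s["pixels"],cv2.COLOR_RGB2HSV);W=(((hsv[:,:,0]<6)|(hsv[:,:,0]>174))&(hsv[:,:,1]>150)&(hsv[:,:,2]>60)).astype(np.uint8)
cs,_=cv2.findContours(W,0,2);k=max(cs,key=cv2.contourArea);e=cv2.minEnclosingCircle(k);print(cv2.contourArea(k),e,atz(c,e[0],.022),cv2.boundingRect(k))
```

```text
{'time': np.float64(37.8), 'tool_pos': array([ 0.6129, -0.2474,  0.1604]), 'ee_rot': array([-3.1412e+00,  1.0000e-03,  3.1407e+00]), 'wrist_force': array([-0.154 , -0.0157,  0.3785]), 'width': np.float64(0.0752), 'finger_force': np.float64(0.0)}
[ 0.6133 -0.2475  0.1612] [-3.1405e+00  2.4000e-03  3.1408e+00] 37.85
incense_box_mid [430.3 295.7] 0.46 [ 0.7393 -0.0502  0.02  ]
(array([ 613.9, -247.6,   44.6,   46.9,   89.9]), 0.75) [[224.6, 162.1, 271.6, 211.7]]
1538.0 ((248.25161743164062, 185.9728546142578), 23.03938865661621) [ 0.61520414 -0.24834175  0.022     ] (226, 163, 46, 47)
```

Box at (248,186) by mask, i.e. (0.6145, −0.248).

Call:
apply_moves --pt "0 0 0 0.001 0 -0.04 80" --pt "0 0 0 0.001 0 -0.08 80" --pt "0 0 0 0.001 0 -0.115 80" --pt "0 0 0 0.001 0 -0.138 80" --pt "0 0 0 0.001 0 -0.146 80"

```text
time: 38.5
tool_pos: [0.6119, -0.2464, 0.0104]
ee_rot: [3.139, -0.004, 3.141]
wrist_force: [-1.1, 0.7, -0.3]
width: 0.0748
finger_force: 0.0
```

Call:
apply_moves --pt "0 0 0 0 0 -0.002 78" --pt "0 0 0 0 0 -0.003 65" --pt "0 0 0 0 0 -0.003 55" --pt "0 0 0 0 0 -0.003 48" --pt "0 0 0 0 0 -0.003 42"

```text
time: 39.0
tool_pos: [0.6144, -0.2478, 0.0119]
ee_rot: [-3.14, 0.002, 3.141]
wrist_force: [-0.1, 0.1, 4.1]
width: 0.0448
finger_force: 30.1
```

Call:
apply_moves --pt "0 0 0 0 0 0 35" --pt "0 0 0 0 0 0 35" --pt "0 0 0 0 0 0 35" --pt "0 0 0 0 0 0.002 35" --pt "0 0 0 0 0 0.005 35"

```text
time: 39.5
tool_pos: [0.6126, -0.2466, 0.0141]
ee_rot: [3.14, -0.002, 3.141]
wrist_force: [-0.4, -1.0, -0.5]
width: 0.0451
finger_force: 30.0
```

Call:
apply_moves --pt "0 0 0 0 0 0.03 35" --pt "0 0 0 0 0 0.07 35" --pt "0 0 0 0 0 0.11 35" --pt "0 0 0 -0.01 0 0.15 35" --pt "0 0 0 -0.02 0.01 0.185 35"

```text
time: 40.0
tool_pos: [0.5931, -0.2378, 0.2015]
ee_rot: [3.142, -0.001, 3.14]
wrist_force: [0.5, -0.3, -0.8]
width: 0.0449
finger_force: 30.0
```

Call:
apply_moves --pt "0 0 0 -0.015 0.045 0 35" --pt "0 0 0 -0.03 0.09 0 35" --pt "0 0 0 -0.045 0.135 0 35" --pt "0 0 0 -0.06 0.18 0 35" --pt "0 0 0 -0.075 0.225 0 35"

```text
time: 40.5
tool_pos: [0.5171, -0.0104, 0.1995]
ee_rot: [3.141, -0.002, 3.14]
wrist_force: [0.9, 0.6, -0.8]
width: 0.0449
finger_force: 30.0
```

Call:
apply_moves --pt "0 0 0 -0.015 0.045 0 35" --pt "0 0 0 -0.03 0.09 0 35" --pt "0 0 0 -0.045 0.135 0 35" --pt "0 0 0 -0.06 0.18 0 35" --pt "0 0 0 -0.069 0.213 0 35"

```text
time: 41.0
tool_pos: [0.4476, 0.2032, 0.1998]
ee_rot: [3.141, -0.002, -3.14]
wrist_force: [0.5, 0.8, -1.0]
width: 0.045
finger_force: 30.0
```

Call:
apply_moves --pt "0 0 0 0 0 -0.03 35" --pt "0 0 0 0 0 -0.06 35" --pt "0 0 0 0 0 -0.08 35" --pt "0 0 0 0 0 -0.08 35" --pt "0 0 0 0 0 -0.08 35"

```text
time: 41.5
tool_pos: [0.4492, 0.2007, 0.1202]
ee_rot: [-3.141, -0.001, 3.141]
wrist_force: [-0.5, 0.7, -0.7]
width: 0.0451
finger_force: 30.0
```

Run:
```python
from h import *
st();s,c=look("w15",[])
hsv=cv2.cvtColor(s["pixels"],cv2.COLOR_RGB2HSV);W=(((hsv[:,:,0]<6)|(hsv[:,:,0]>174))&(hsv[:,:,1]>190)&(hsv[:,:,2]>60)).astype(np.uint8)
cs,_=cv2.findContours(W,0,2);k=max(cs,key=cv2.contourArea);e=cv2.minEnclosingCircle(k)
zc=.1209-.005+.02;print(cv2.contourArea(k),e,atz(c,e[0],zc),cv2.boundingRect(k),proj(c,(.45,.2,zc)))
```

```text
{'time': np.float64(41.5), 'tool_pos': array([0.4492, 0.2007, 0.1202]), 'ee_rot': array([-3.1413e+00, -1.4000e-03,  3.1408e+00]), 'wrist_force': array([-0.4684,  0.7343, -0.6588]), 'width': np.float64(0.0451), 'finger_force': np.float64(29.9997)}
[0.45   0.2009 0.1213] [3.1411e+00 1.1000e-03 3.1407e+00] 41.55
741.0 ((250.0, 253.5), 42.500099182128906) [0.44955015 0.20130078 0.1359    ] (208, 231, 85, 60) [247.5752194  254.27091496]
```

Call:
apply_moves --pt "0 0 0 0 0 -0.035 35" --pt "0 0 0 0 0 -0.07 35" --pt "0 0 0 0 0 -0.095 35" --pt "0 0 0 0 0 -0.104 35" --pt "0 0 0 0 0 -0.107 35"

```text
time: 42.05
tool_pos: [0.45, 0.2008, 0.0138]
ee_rot: [3.141, 0.0, 3.141]
wrist_force: [-0.1, 0.3, -0.7]
width: 0.0451
finger_force: 30.0
```

Call:
apply_moves --pt "0 0 0 0 0 -0.001 35" --pt "0 0 0 0 0 -0.002 35" --pt "0 0 0 0 0 -0.003 35" --pt "0 0 0 0 0 -0.004 35" --pt "0 0 0 0 0 -0.004 35"

```text
time: 42.55
tool_pos: [0.45, 0.2009, 0.0099]
ee_rot: [3.141, 0.001, 3.141]
wrist_force: [-0.0, -0.3, 0.7]
width: 0.0452
finger_force: 30.0
```

Call:
apply_moves --pt "0 0 0 0 0 -0.0005 35" --pt "0 0 0 0 0 -0.001 35" --pt "0 0 0 0 0 -0.001 35" --pt "0 0 0 0 0 -0.001 35" --pt "0 0 0 0 0 -0.001 35"

```text
time: 43.05
tool_pos: [0.45, 0.201, 0.0099]
ee_rot: [3.141, 0.001, 3.141]
wrist_force: [-1.8, -1.2, 5.6]
width: 0.0447
finger_force: 30.0
```

Contact. Release, rise, and back off for a final look.

Call:
apply_moves --pt "0 0 0 0 0 0.0007 45" --pt "0 0 0 0 0 0.0007 52" --pt "0 0 0 0 0 0.0007 62" --pt "0 0 0 0 0 0.0007 75" --pt "0 0 0 0 0 0.0007 80"

```text
time: 43.55
tool_pos: [0.4494, 0.2007, 0.0088]
ee_rot: [-3.142, -0.001, 3.141]
wrist_force: [-0.7, 0.9, -0.2]
width: 0.0695
finger_force: 0.0
```

Call:
apply_moves --pt "0 0 0 0 0 0.005 80" --pt "0 0 0 0 0 0.04 80" --pt "0 0 0 0 0 0.085 80" --pt "0 0 0 0 0 0.13 80" --pt "0 0 0 0 0 0.175 80"

```text
time: 44.05
tool_pos: [0.4492, 0.2007, 0.1861]
ee_rot: [3.141, 0.0, 3.141]
wrist_force: [0.6, 0.2, 0.1]
width: 0.0749
finger_force: 0.0
```

Call:
apply_moves --pt "0 0 0 0.01 0 0.04 80" --pt "0 0 0 0.02 0 0.08 80" --pt "0 0 0 0.03 0 0.1 80" --pt "0 0 0 0.03 0 0.1 80" --pt "0 0 0 0.03 0 0.1 80"

```text
time: 44.55
tool_pos: [0.4793, 0.2007, 0.2835]
ee_rot: [-3.142, -0.001, 3.141]
wrist_force: [-0.0, 0.4, 0.0]
width: 0.0755
finger_force: 0.0
```

Run:
```python
from h import *
H.update(burner_mid=.046,lid_knob=.097,vase_mid=.047,candlestick_mid=.046,incense_box_mid=.018,stand_top=.02)
st();s,c=look("w16",list(H))
print(rect("wrist","incense_box_mid",.02,c))
```

```text
{'time': np.float64(44.55), 'tool_pos': array([0.4793, 0.2007, 0.2835]), 'ee_rot': array([-3.1416e+00, -9.0000e-04,  3.1407e+00]), 'wrist_force': array([-0.0458,  0.4158,  0.0316]), 'width': np.float64(0.0755), 'finger_force': np.float64(0.0)}
[0.4787 0.2006 0.2823] [-3.1409e+00 -3.0000e-03  3.1408e+00] 44.6
burner_mid [249.9 217.7] 0.9 [0.5497 0.2015 0.046 ]
lid_knob [248.4 231.8] 0.78 [0.549  0.1996 0.097 ]
vase_mid [326.5 215.9] 0.67 [0.5469 0.3025 0.047 ]
candlestick_mid [175.7 216.9] 0.89 [0.5484 0.1033 0.046 ]
candlestick_mid [252.1 231.5] 0.54 [0.5693 0.2044 0.046 ]
incense_box_mid [246.2 141.6] 0.59 [0.4527 0.1967 0.018 ]
(array([450.8, 203. ,  45. ,  47.2,  89.9]), 0.92)
```

View pics/w16.png

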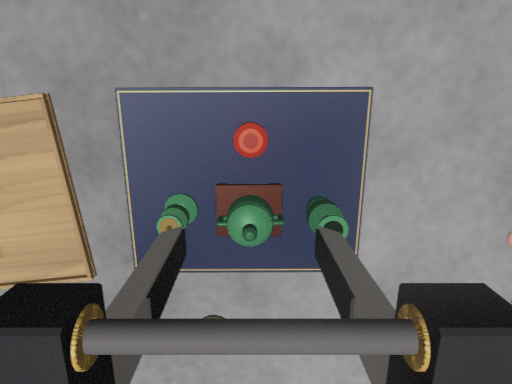

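The last picture shows the whole set standing upright: the box at (251,140), the burner with its lid at (249,220), the candlestick at (177,215) on the right and the vase at (326,215) on the left. All of them are within about 3 mm, so I'm handing in.

```bash
python3 -c "
from bench import *
print(close_job())"
```

```text
the job is handed in; nothing more can be done
None
```

The altar set is laid out and the job was handed in at about 45 s: burner on the stand with its lid seated, then the vase on the left, the candlestick on the right and the incense box in front, all upright and within about 3–4 mm of target in the last camera look.

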